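Gauge the bore of a ceramic lamp base

TASK

Check the bore of the round white lamp base on its plywood disc with the twin plug gauge: push the slim go plug fully home into the bore and draw it out, then set the thick no-go plug squarely on the mouth of the same bore with light pressure to confirm that it will not enter. Finally stand the gauge on both plugs on the cork pad and let go. Leave the square lamp base where it is.

Things in the scene. Friction and masses are not known exactly. Their poses are not given: they have to be found in the camera images.
- gauge: Twin plug gauge, loose, 0.2-0.4 kg, 97 mm high: two aluminium plugs, 35 mm long, point down 90 mm apart under a dark wood crossbar (114 x 22 mm, 35-47 mm above the feet). On its middle a grip block, 22 mm along the bar, 44 mm across, 47-97 mm above the feet. Origin: midway between the plugs, level with their feet; x along the bar to the slim plug, z up. Starts standing on the pad.
- go_end (a point): Centre of the foot of the slim go plug, 45 mm along the gauge's +x: 31 mm diameter, its lowest 10 mm tapering to 18 mm at the foot.
- nogo_end (a point): Centre of the flat foot of the thick no-go plug, 45 mm along the gauge's -x: 48 mm diameter.
- lamp_base: Round white ceramic lamp base, 90 mm across (foot 116 mm up to 24 mm height), fixed on a round plywood disc 150 x 10 mm. Flat top 70 mm above the table; vertical 40 mm bore down its axis, 60 mm deep. Origin: on the bore's axis at table height, z up. With the go plug home the crossbar meets the top and the other plug hangs clear outside, whichever way the gauge points.
- pad: Square cork pad, 200 x 200 mm, 4 mm thick, fixed flat on the table; the gauge stands on it at the start. Origin: centre of its underside.
- square_base: Square white ceramic lamp base, 90 x 90 x 60 mm, 0.8 kg, loose, also with a 40 mm bore: not the one to be checked. Origin: centre of its underside.
Things that resemble listed ones, but are neither listed nor needed, are in the scene too. Of the things like the gauge, leave any that is yellow; of the rest the larger one is meant. Leave any red or turquoise look-alike of the lamp_base alone.

How it is judged:
By the outcome, as a careful person would: the job done as asked, in the order asked, and still so for the second after the job is handed in, with the robot touching nothing.
It also fails if it takes over 64 s, if anything falls off the work surface, if the arm or the gripper's body presses on something with over 40 N, if the wrist force passes 120 N, or if a joint passes its speed limit or range.

ROBOT

A 6-joint arm with a two-finger parallel gripper is mounted at the origin on the work surface. World frame = base frame: x ahead of the robot, y to its left, z up, the work surface at z = 0. Lengths are in mm, angles in rad, forces in N, time in s.
With the tool pointing down it reaches from about 400 to 925 mm from the base axis. Payload 3.4 kg.
Tool frame: the origin (TCP) lies between the finger pads; the fingertips stand 17 mm ahead of it and the grasp point (between the pads) lies 2 mm behind it (bot.tip_reach is the distance from the TCP to the fingertips, in mm); z points along the fingers, y is the line along which they close (so a half turn about z gives the same grasp; the last joint's range is limited). The gripper opens to 85 mm and grips with 20 to 120 N. Pads are 22 mm wide; open, the fingers measure 114 mm over their backs; the gripper's body (76 mm by 85 mm) begins 54 mm behind the grasp point. The pads swing forward as they close: fully open they stand 13 mm farther back than shut.
Start: joints at [-1.343, 0.307, 1.506, -0, 1.328, -0.073], TCP at [170.339, -549.196, 248.305] pointing down, gripper open.
Joint ranges: [-3.12, 3.12], [-1.05, 2.28], [0.14, 2.33], [-1.42, 4.57], [0.1, 2.73], [-2.68, 2.68]. Speed limits (rad/s): [2.57, 2.57, 3.14, 3.14, 3.14, 3.14].

INTERFACE

Orientations are given as a unit quaternion [x, y, z, w].
In Python, from cell import bot, vision gives the robot as it stands. The module is installed in compiled form; this text tells all that it offers.
- The arm moves only by the tool carry_out, never from a script. Its argument "commands" is one flat list of numbers, 5 for each row, row after row: the closure in counts, from 0 (fully open) to 255 (shut), then the shift along the tool's x, y, z in units of 100 mm (1.0 is 100 mm), then the turn about the tool's z in units of pi/4 rad (1.0 is pi/4 rad). A call has 1 to 12 rows; each row shifts and turns the commanded pose from where the row before left it, along the tool's axes as they then stand; what a row does not reach is not made up. A row lasts 1/12 s, in which the tool goes at most 41.7 mm and 7.16 degrees, less where a joint would pass 70% of its speed; a pose out of reach is approached as far as the arm can. A call with a number of a shift or a turn outside -1 to 1 is refused whole. A call with a gripper value outside its range is refused whole. The fingers move at their own pace and stop on an object; the grip force is fixed at half the most. Time passes only in rows, so rows that do not move let the fingers close. It gives the time, the measured TCP pose, the force, the opening and the grip force at its end, in the units of the state.
- bot.observe(): the state, without advancing time (a new reading comes with each control period).
- vision.grab_frame(name): name is "side" or "top" or "wrist"; returns a dict with "pixels" (384x512x3 uint8, red, green, blue), "camera_matrix" (3x3 intrinsics, pixels), "rvec" (rotation vector, rad) and "tvec" (3), from world to camera coordinates, as OpenCV has them; the wrist camera has in their place "mount" (4x4, takes a point from camera to tool coordinates, whose origin is the TCP and whose axes are the flange's). Camera axes: x right, y down, z forward; pixel columns grow to the right and rows downward; lengths in mm; the calibration is good to about 2 mm. The wrist camera is an equidistant fisheye: a pixel r from the principal point sees the ray r / f radians off the axis. A picture is of the moment at which its call begins: read the wrist's pose just before it. There is no depth.
- bot.close_job(): hands the job in; it is judged then, once.
The state is a dict: "time": time; "joint_pos": joint angles; "qvel": joint speeds; "effort": joint torques, N m; "eef_pos": TCP position; "tool_rot": TCP orientation; "ft_force": force on the tool from outside, world axes, zero at the start; "ft_torque": the same for the moment, N m; "width": finger opening in mm; "gripper_force": force on a finger pad.
Only numpy, scipy, OpenCV 4.12 (cv2) and the standard library are available. Lean on these libraries where they do the work, as an engineer would, in place of code of your own. Each camera call takes 0.05 s, during which the arm holds its last target. There are 200 camera calls.

## Working session

There is one attempt and no reset: what is moved stays moved. The work goes in short steps, Python scripts to look and compute and a tool call to move; the robot and the scene stay as the last step left them, time stands still between calls to the robot, and variables do not carry over. Pictures are saved under pics/ and viewed, at most 10 in all, crops included, and the job is handed in when it is done.

Besides the shell and the picture viewer there is one more tool, called by a JSON object that holds its "fn" and its "kwargs". carry_out: Moves the arm, as the interface text tells. Its arguments: {"type":"object","properties":{"commands":{"type":"array"}},"required":["commands"]}

```bash
mkdir -p pics
cat > h.py <<'E'
import numpy as np, cv2
from cell import bot, vision
from scipy.spatial.transform import Rotation as R
def grab(n,fn=None):
    f=vision.grab_frame(n)
    if fn: cv2.imwrite('pics/'+fn,cv2.cvtColor(f['pixels'],cv2.COLOR_RGB2BGR))
    return f
def cast(f,px,z,s=None):
    px=np.atleast_2d(np.array(px,float)); K=f['camera_matrix']
    if 'mount' in f:
        d=(px-[K[0,2],K[1,2]])/[K[0,0],K[1,1]]; r=np.linalg.norm(d,axis=1,keepdims=True)
        v=np.hstack([d/np.maximum(r,1e-9)*np.sin(r),np.cos(r)])
        M=f['mount']; T=R.from_quat(s['tool_rot']).as_matrix()
        v=(T@M[:3,:3]@v.T).T; o=T@M[:3,3]+np.array(s['eef_pos'])
    else:
        v=np.hstack([(px-[K[0,2],K[1,2]])/[K[0,0],K[1,1]],np.ones((len(px),1))])
        Rm=cv2.Rodrigues(np.array(f['rvec'],float))[0]; v=(Rm.T@v.T).T; o=-Rm.T@np.array(f['tvec'],float).ravel()
    return o+v*((z-o[2])/v[:,2])[:,None]
E
python3 - <<'E'
from h import *
s=bot.observe(); print(s)
a=grab('top','top.png');b=grab('side','side.png');c=grab('wrist','wr.png')
print(a['camera_matrix'],a['rvec'],a['tvec'],c['mount'],c['camera_matrix'])
i=[cv2.imread('pics/'+n) for n in('top.png','side.png')]
cv2.imwrite('pics/ts.png',cv2.resize(np.vstack(i),(512*600//768,600)))
E
```

```text
{'time': 0.0, 'joint_pos': array([-1.34347645e+00,  3.07602742e-01,  1.50767356e+00,  3.00633366e-05,
        1.32832936e+00, -7.35137367e-02]), 'qvel': array([-1.61427357e-03,  3.43711554e-04,  1.24409206e-04,  1.49400990e-05,
        5.83690203e-04, -9.64107329e-04]), 'effort': array([-1.07262222e-03, -4.57552493e+01, -2.51910460e+01, -2.53295275e-04,
        1.34125940e-02,  1.84775843e-05]), 'eef_pos': array([ 170.21711109, -548.5615311 ,  247.36385643]), 'tool_rot': array([ 9.88708748e-01,  1.49846585e-01, -6.27815995e-05, -1.00464791e-03]), 'ft_force': array([ 0.50663111, -0.89791232, -0.15767666]), 'ft_torque': array([-0.04910553,  0.00201983,  0.00949038]), 'gripper_force': 0.0, 'width': 85.54276833877596}
[[427.96495677   0.         254.89302789]
 [  0.         427.96495677 182.32732754]
 [  0.           0.           1.        ]] [ 2.1465313  -2.13654658  0.20762106] [ -53.11490038  540.02775573 1195.24540805] [[ 1.08166351e-03 -9.48580308e-01 -3.16534721e-01  8.05195341e+01]
 [ 9.99999310e-01  1.17132557e-03 -9.29869690e-05 -1.24484677e-01]
 [ 4.58970820e-04 -3.16534401e-01  9.48580920e-01 -1.25734226e+02]
 [ 0.00000000e+00  0.00000000e+00  0.00000000e+00  1.00000000e+00]] [[297.31863964   0.         262.66227557]
 [  0.         297.31863964 194.69249662]
 [  0.           0.           1.        ]]
```

View pics/top.png

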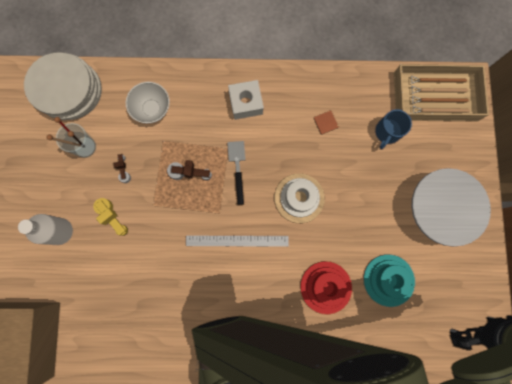

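View pics/side.png

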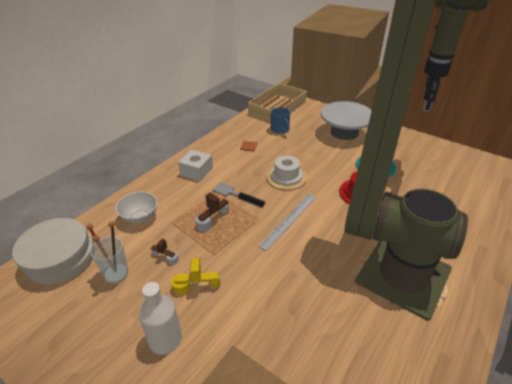

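Gauge candidates in the top view are (190,170) on the pad (large, dark wood), (122,168) (small) and (110,217) (yellow), so I choose (190,170). Lamp base candidates are the round white one on plywood at (300,197), red (326,287), turquoise (389,280) and square (246,98), so I choose (300,197). One crop will check the gauge, with measurements alongside.

Run:
```python
from h import *
f=grab('top'); p=f['pixels']; im=cv2.cvtColor(p,cv2.COLOR_RGB2BGR)
cv2.imwrite('pics/crop.png',cv2.resize(im[130:230,150:330],None,fx=4.4,fy=4.4,interpolation=cv2.INTER_CUBIC))
for n,px,z in [('padc',[[162,140],[227,146],[223,213],[156,206]],4),('thick',[[175,170]],35),('slim',[[207,175]],35),('block',[[190,169]],97),('bore',[[302,197]],70),('disc',[[299,198]],10),('square',[[246,98]],60)]:
    print(n,cast(f,px,z).round(0).tolist())
hsv=cv2.cvtColor(p,cv2.COLOR_RGB2HSV)
m=((hsv[...,2]<110)&(hsv[...,1]>70)).astype(np.uint8); m[:140]=0;m[215:]=0;m[:,:160]=0;m[:,225:]=0
n,l,st,c=cv2.connectedComponentsWithStats(m)
k=1+np.argmax(st[1:,4]); print(st[k],c[k]); ys,xs=np.where(l==k); print(cv2.minAreaRect(np.c_[xs,ys].astype(np.float32)))
m=((hsv[...,2]>150)&(hsv[...,1]<50)).astype(np.uint8); m[:165]=0;m[230:]=0;m[:,:272]=0;m[:,325:]=0
cs,h=cv2.findContours(m,cv2.RETR_CCOMP,cv2.CHAIN_APPROX_NONE)
for q in cs:
    if len(q)>12: e=cv2.fitEllipse(q); print(e,cast(f,[e[0]],70).round(1))
```

```text
padc [[677.0, 231.0, 4.0], [659.0, 34.0, 4.0], [455.0, 43.0, 4.0], [475.0, 241.0, 4.0]]
thick [[578.0, 184.0, 35.0]]
slim [[563.0, 90.0, 35.0]]
block [[568.0, 132.0, 97.0]]
bore [[495.0, -184.0, 70.0]]
disc [[500.0, -183.0, 10.0]]
square [[792.0, -23.0, 60.0]]
[171 160  39  20 390] [189.89487179 170.68974359]
((189.7139434814453, 169.09291076660156), (19.086471557617188, 37.57958221435547), 81.46923065185547)
((301.2483215332031, 196.62721252441406), (34.259769439697266, 36.383323669433594), 3.3903656005859375) [[ 496.  -181.8   70. ]]
((301.7568054199219, 194.65025329589844), (14.947648048400879, 15.096285820007324), 120.24613189697266) [[ 501.6 -183.4   70. ]]
```

View pics/crop.png

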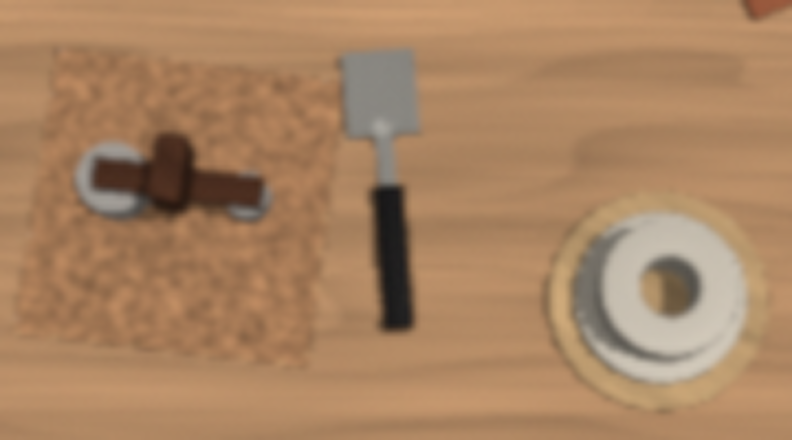

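The crop confirms the choice. The gauge is on the pad with its thick plug at pixel (175.5,170.5) and slim plug at (207,175), about (570,136) with bar yaw about -99°. The round base has its bore at about (500,-183). Moving above the gauge.

{"fn": "carry_out", "kwargs": {"commands": [0,0,0,0,0.146,0,0,0,0,0.146,0,0,0,0,0.146,0,0,0,0,0.146,0,0.144,-0.37,0,0,0,0.144,-0.37,0,0,0,0.144,-0.37,0,0,0,0.144,-0.37,0,0,0,0.144,-0.37,0,0,0,0.144,-0.37,0,0,0,0.144,-0.37,0,0,0,0.144,-0.37,0,0]}}

```text
time: 1.2
eef_pos: [331.0, -273.2, 248.3]
tool_rot: [0.997, -0.079, 0.0, 0.0]
ft_force: [0.7, -0.3, -0.7]
width: 85.5
gripper_force: 0.0
```

{"fn": "carry_out", "kwargs": {"commands": [0,0.144,-0.37,0.03,0,0,0.144,-0.37,0.03,0,0,0.144,-0.37,0.03,0,0,0.144,-0.37,0.03,0,0,0.144,-0.37,0.03,0,0,0.144,-0.37,0.03,0,0,0.144,-0.37,0.03,0,0,0.144,-0.37,0.03,0,0,0.144,-0.37,0.03,0,0,0.144,-0.37,0.03,0,0,0.144,-0.37,0.03,0,0,0.144,-0.37,0.03,0]}}

```text
time: 2.2
eef_pos: [571.6, 138.3, 212.0]
tool_rot: [0.997, -0.079, -0.0, 0.0]
ft_force: [0.9, -0.9, 0.4]
width: 85.7
gripper_force: 0.0
```

{"fn": "carry_out", "kwargs": {"commands": [0,0,0,0,0,0,0,0,0,0,0,0,0,0,0]}}

```text
time: 2.45
eef_pos: [570.3, 136.1, 211.7]
tool_rot: [0.997, -0.078, -0.001, 0.001]
ft_force: [0.4, -0.2, 0.6]
width: 85.5
gripper_force: 0.0
```

```bash
cat >> h.py <<'E'
def yaw(s): x=R.from_quat(s['tool_rot']).as_matrix()[:,0]; return np.degrees(np.arctan2(x[1],x[0]))
def go(s,t,y=None):
    "shift in tool axes (after turn by yaw) in command units"
    y0=yaw(s); y=y0 if y is None else y; a=np.radians(y); d=np.array(t,float)-s['eef_pos']
    print('turn',round(-(y-y0)/45,3),'shift',np.round([d@[np.cos(a),np.sin(a),0]/100,d@[np.sin(a),-np.cos(a),0]/100,-d[2]/100],3))
E
python3 - <<'E'
from h import *
s=bot.observe(); print(s['eef_pos'],yaw(s),s['time'],s['joint_pos'].round(2)); grab('wrist','w1.png')
E
```

```text
[570.32478724 136.11082271 211.69615406] -8.989761720757995 2.45 [ 0.16  0.35  1.53 -0.    1.26  1.89]
```

View pics/w1.png

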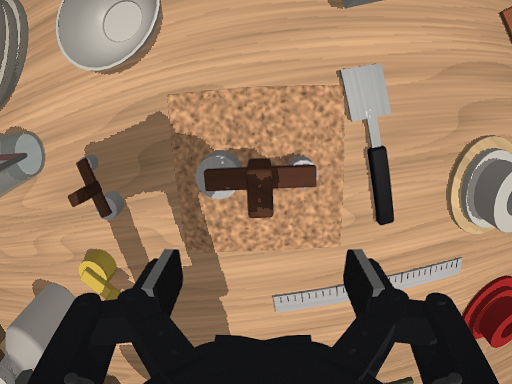

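The wrist view shows the bar ends near (204,178) and (316,176), and the block between (247,158) and (273,217). Casting these.

Run:
```python
from h import *
s=bot.observe(); f=grab('wrist'); p=f['pixels']; hsv=cv2.cvtColor(p,cv2.COLOR_RGB2HSV)
m=((p.sum(2)<190)&(p[...,0]>p[...,2]+15)).astype(np.uint8); m[:150]=0;m[225:]=0;m[:,:198]=0;m[:,325:]=0
n,l,st,c=cv2.connectedComponentsWithStats(m);k=1+np.argmax(st[1:,4]);m=l==k; print(st[k])
def sub(x0,x1):
    ys,xs=np.where(m[:,x0:x1]); return xs.mean()+x0,[(np.where(m[:,x])[0].min(),np.where(m[:,x])[0].max()) for x in range(x0,x1,8)]
print(sub(206,240),sub(280,314),sub(250,272))
xs=np.where(m.any(0))[0];x0,x1=xs.min(),xs.max()
A,B=[cast(f,[[x,np.where(m[:,x+o])[0].mean()]],51,s)[0] for x,o in((x0,3),(x1,-3))]
print(x0,x1,A,B,np.linalg.norm(A-B),(A+B)/2,np.degrees(np.arctan2(*(B-A)[1::-1])))
for y in(192,200,208,214):
    r=np.where(m[y])[0]; print(y,r.min(),r.max(),cast(f,[[r.min(),y],[r.max(),y]],101,s).round(1).tolist())
ys=np.where(m[:,255:267].any(1))[0]; print(ys.min(),ys.max(),cast(f,[[260,ys.min()],[260,ys.max()]],101,s).round(1).tolist())
```

```text
[ 203  158  112   60 3297]
(np.float64(222.53044654939106), [(np.int64(169), np.int64(190)), (np.int64(169), np.int64(190)), (np.int64(169), np.int64(189)), (np.int64(168), np.int64(189)), (np.int64(168), np.int64(189))]) (np.float64(296.45466847090665), [(np.int64(165), np.int64(187)), (np.int64(166), np.int64(186)), (np.int64(166), np.int64(186)), (np.int64(165), np.int64(186)), (np.int64(165), np.int64(186))]) (np.float64(260.2836653386454), [(np.int64(158), np.int64(217)), (np.int64(158), np.int64(216)), (np.int64(158), np.int64(216))])
203 314 [580.34043398 194.65039337  51.        ] [566.84755385  83.24886362  51.        ] 112.21567913221888 [573.59399391 138.94962849  51.        ] -96.90598824708046
192 247 271 [[575.8, 147.5, 101.0], [572.6, 127.6, 101.0]]
200 247 271 [[568.8, 148.7, 101.0], [565.6, 128.7, 101.0]]
208 247 271 [[561.7, 150.0, 101.0], [558.5, 129.7, 101.0]]
214 248 271 [[556.1, 150.1, 101.0], [553.0, 130.6, 101.0]]
158 217 [[602.7, 132.1, 101.0], [551.7, 140.3, 101.0]]
```

Run:
```python
from h import *
s=bot.observe(); go(s,(573.5,138.2,75),-7)
```

```text
turn -0.047 shift [ 0.029 -0.034  1.372]
```

{"fn": "carry_out", "kwargs": {"commands": [0,0,0,0,-0.047,0,0.029,-0.034,0.05,0,0,0,0,0.22,0,0,0,0,0.22,0,0,0,0,0.22,0,0,0,0,0.22,0,0,0,0,0.22,0,0,0,0,0.16,0,0,0,0,0.06,0,0,0,0,0,0,0,0,0,0,0]}}

```text
time: 3.47
eef_pos: [574.6, 138.8, 75.6]
tool_rot: [0.998, -0.061, 0.0, -0.0]
ft_force: [0.0, -0.6, 0.3]
width: 85.1
gripper_force: 0.0
```

{"fn": "carry_out", "kwargs": {"commands": [150,0,0,0,0,150,0,0,0,0,200,0,0,0,0,255,0,0,0,0,255,0,0,0,0,255,0,0,0,0,255,0,0,0,0,255,0,0,0,0,255,0,0,0,0,255,0,0,0,0]}}

```text
time: 4.3
eef_pos: [574.7, 139.3, 75.9]
tool_rot: [0.998, -0.06, 0.0, -0.0]
ft_force: [-1.0, -0.5, 5.7]
width: 21.3
gripper_force: 59.5
```

{"fn": "carry_out", "kwargs": {"commands": [255,0,0,-0.05,0,255,0,0,-0.1,0,255,0,0,-0.15,0,255,0,0,-0.2,0,255,0,0,-0.2,0,255,0,0,-0.2,0,255,0,0,-0.1,0,255,0,0,-0.05,0,255,0,0,0,0]}}

```text
time: 5.05
eef_pos: [574.9, 139.5, 181.4]
tool_rot: [0.998, -0.06, 0.001, -0.0]
ft_force: [1.1, -0.4, -2.3]
width: 21.3
gripper_force: 58.8
```

Run:
```python
from h import *
s=bot.observe(); print(s['eef_pos'],s['ft_force'],s['width'],yaw(s));go(s,(450,-177,181))
```

```text
[574.88561299 139.48324616 181.44884467] [ 1.06017447 -0.41902936 -2.29903952] 21.303521643232557 -6.929369078447985
turn -0.0 shift [-0.858  3.292  0.004]
```

{"fn": "carry_out", "kwargs": {"commands": [255,-0.04,0.15,0,0,255,-0.08,0.3,0,0,255,-0.08,0.32,0,0,255,-0.08,0.32,0,0,255,-0.08,0.32,0,0,255,-0.08,0.32,0,0,255,-0.08,0.32,0,0,255,-0.08,0.32,0,0,255,-0.08,0.32,0,0,255,-0.08,0.3,0,0,255,-0.06,0.2,0,0,255,-0.04,0.1,0,0]}}

```text
time: 6.05
eef_pos: [446.8, -179.1, 179.0]
tool_rot: [0.998, -0.062, -0.002, -0.0]
ft_force: [0.2, 0.1, -2.1]
width: 21.3
gripper_force: 59.3
```

{"fn": "carry_out", "kwargs": {"commands": [255,0,0,0,0,255,0,0,0,0,255,0,0,0,0]}}

```text
time: 6.3
eef_pos: [449.0, -176.0, 179.8]
tool_rot: [0.998, -0.06, -0.0, -0.001]
ft_force: [0.5, 0.5, -2.7]
width: 21.3
gripper_force: 59.3
```

Run:
```python
from h import *
s=bot.observe(); print(s['eef_pos'],yaw(s),s['joint_pos'].round(2)); grab('wrist','w2.png')
```

```text
[ 449.04909616 -176.03067124  179.75644437] -6.928192453587214 [-0.46  0.25  1.79  0.    1.11  1.23]
```

View pics/w2.png

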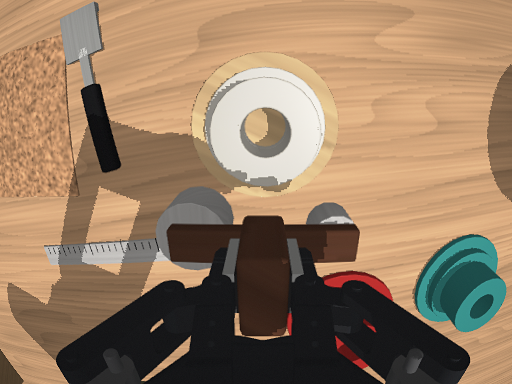

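The bore mouth is at (265.5,131), clearly visible. Bar ends are at x=167 and 359, row about 238.

Run:
```python
from h import *
s=bot.observe(); f=grab('wrist'); p=f['pixels']; hsv=cv2.cvtColor(p,cv2.COLOR_RGB2HSV)
m=((hsv[...,2]>170)&(hsv[...,1]<40)).astype(np.uint8); m[:60]=0;m[190:]=0;m[:,:195]=0;m[:,335:]=0
for q in cv2.findContours(m,cv2.RETR_CCOMP,cv2.CHAIN_APPROX_NONE)[0]:
    if len(q)>60:
        P=cast(f,q[:,0],70,s)[:,:2].astype(np.float32); e=cv2.fitEllipse(P); print(len(q),e,cv2.minEnclosingCircle(P))
m=((p.sum(2)<190)&(p[...,0]>p[...,2]+15)).astype(np.uint8)
T=R.from_quat(s['tool_rot']).as_matrix()
for y in(230,235,240,245,250):
    r=np.where(m[y,150:375])[0]+150
    print(y,r.min(),r.max(),((cast(f,[[r.min(),y],[r.max(),y]],s['eef_pos'][2]-24.9,s)-s['eef_pos'])@T).round(1).tolist())
for x in(180,200,340,350): r=np.where(m[200:300,x])[0]+200; print(x,r.min(),((cast(f,[[x,r.min()]],s['eef_pos'][2]-24.9,s)-s['eef_pos'])@T).round(1).tolist())
```

```text
419 ((507.4017028808594, -186.7279052734375), (90.69212341308594, 92.08588409423828), 178.73080444335938) ((506.4400939941406, -184.57925415039062), 48.09531784057617)
144 ((502.1429748535156, -184.5650177001953), (41.006900787353516, 41.202171325683594), 115.51561737060547) ((502.15765380859375, -184.6767120361328), 21.044198989868164)
230 167 358 [[8.6, -55.3, 24.9], [8.7, 55.5, 24.8]]
235 167 358 [[5.3, -55.7, 24.9], [5.5, 55.9, 24.8]]
240 168 357 [[2.0, -55.5, 24.9], [2.2, 55.7, 24.9]]
245 169 356 [[-1.3, -55.3, 24.9], [-1.1, 55.6, 24.9]]
250 170 355 [[-4.7, -55.2, 24.9], [-4.5, 55.4, 24.9]]
180 224 [[12.6, -46.9, 24.9]]
200 225 [[12.2, -35.1, 24.9]]
340 225 [[12.2, 44.1, 24.9]]
350 224 [[12.7, 50.1, 24.8]]
```

{"fn": "carry_out", "kwargs": {"commands": [255,0.05,-0.04,0,0,255,0.12,-0.1,0,0,255,0.15,-0.12,0,0,255,0.12,-0.1,0,0,255,0.06,-0.05,0,0,255,0.025,-0.02,0,0,255,0,0,0.08,0,255,0,0,0.08,0,255,0,0,0.06,0,255,0,0,0,0,255,0,0,0,0,255,0,0,0,0]}}

```text
time: 7.4
eef_pos: [506.2, -140.9, 158.2]
tool_rot: [0.998, -0.061, -0.0, -0.0]
ft_force: [0.1, -0.2, -2.5]
width: 21.3
gripper_force: 59.2
```

Run:
```python
from h import *
s=bot.observe(); print(s['eef_pos'],yaw(s),s['ft_force']); go(s,(506.2,-139.7,108)); f=grab('wrist','w3.png')
a=cv2.imread('pics/w3.png'); cv2.imwrite('pics/w3c.png',cv2.resize(a[150:330,180:440],None,fx=3,fy=3))
```

```text
[ 506.23018728 -140.86604656  158.15679735] -6.9706577277892094 [ 0.0792741  -0.2009085  -2.47044946]
turn -0.0 shift [-0.002 -0.012  0.502]
```

View pics/w3c.png

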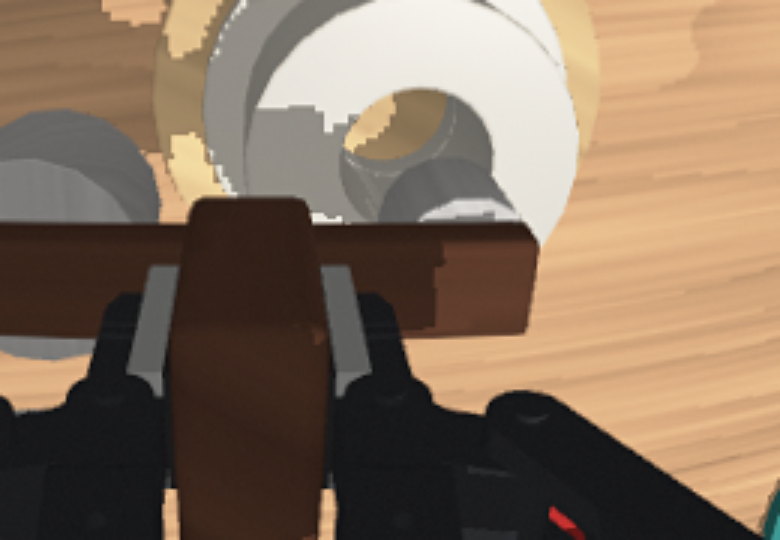

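The crop shows the slim plug's tapered tip at about (440,190) over the bore mouth. Descending.

{"fn": "carry_out", "kwargs": {"commands": [255,0,-0.012,0.03,0,255,0,0,0.05,0,255,0,0,0.05,0,255,0,0,0.05,0,255,0,0,0.05,0,255,0,0,0.03,0,255,0,0,0,0,255,0,0,0,0]}}

```text
time: 8.12
eef_pos: [506.6, -139.3, 131.9]
tool_rot: [0.998, -0.06, -0.0, -0.0]
ft_force: [-0.3, -0.1, -1.6]
width: 21.5
gripper_force: 59.2
```

{"fn": "carry_out", "kwargs": {"commands": [255,0,0,0.04,0,255,0,0,0.05,0,255,0,0,0.05,0,255,0,0,0.05,0,255,0,0,0.03,0,255,0,0,0.01,0,255,0,0,0,0,255,0,0,0,0]}}

```text
time: 8.78
eef_pos: [506.8, -139.4, 109.3]
tool_rot: [0.998, -0.06, -0.0, -0.0]
ft_force: [-0.8, -0.5, -2.4]
width: 21.1
gripper_force: 59.2
```

{"fn": "carry_out", "kwargs": {"commands": [255,0,0,0.01,0,255,0,0,0.008,0,255,0,0,0,0,255,0,0,0,0]}}

```text
time: 9.12
eef_pos: [506.8, -139.3, 107.6]
tool_rot: [0.998, -0.06, 0.0, 0.0]
ft_force: [0.1, 0.7, -1.9]
width: 21.4
gripper_force: 59.3
```

{"fn": "carry_out", "kwargs": {"commands": [255,0,0,0.008,0,255,0,0,0,0,255,0,0,0,0]}}

```text
time: 9.37
eef_pos: [506.9, -139.4, 106.9]
tool_rot: [0.998, -0.06, 0.0, 0.0]
ft_force: [-0.5, 0.2, -1.1]
width: 21.5
gripper_force: 59.5
```

{"fn": "carry_out", "kwargs": {"commands": [255,0,0,0.007,0,255,0,0,0,0,255,0,0,0,0]}}

```text
time: 9.62
eef_pos: [506.9, -139.4, 106.9]
tool_rot: [0.998, -0.06, 0.0, 0.0]
ft_force: [-1.5, 1.5, 5.4]
width: 21.4
gripper_force: 60.4
```

Home contact at the predicted height. Drawing out, then shifting 90 mm along the bar.

{"fn": "carry_out", "kwargs": {"commands": [255,0,0,-0.03,0,255,0,0,-0.07,0,255,0,0,-0.1,0,255,0,0,-0.12,0,255,0,0,-0.12,0,255,0,0,-0.1,0,255,0,0,-0.05,0,255,0,0,-0.03,0,255,0,0,0,0,255,0,0,0,0]}}

```text
time: 10.45
eef_pos: [506.5, -139.3, 167.8]
tool_rot: [0.998, -0.06, -0.0, -0.0]
ft_force: [-0.2, 0.5, -1.8]
width: 21.2
gripper_force: 59.4
```

{"fn": "carry_out", "kwargs": {"commands": [255,0,0.05,0,0,255,0,0.12,0,0,255,0,0.17,0,0,255,0,0.2,0,0,255,0,0.17,0,0,255,0,0.12,0,0,255,0,0.05,0,0,255,-0.005,0.02,0,0,255,0,0,0,0,255,0,0,0,0,255,0,0,0,0]}}

```text
time: 11.37
eef_pos: [495.3, -227.8, 167.9]
tool_rot: [0.998, -0.06, -0.0, -0.0]
ft_force: [-0.3, -0.2, -2.7]
width: 21.1
gripper_force: 59.3
```

Run:
```python
from h import *
s=bot.observe(); print(s['eef_pos'],yaw(s),s['ft_force'],s['joint_pos'].round(2)); go(s,(495.3,-229.0,70+72.5)); f=grab('wrist','w4.png')
a=cv2.imread('pics/w4.png'); cv2.imwrite('pics/w4c.png',cv2.resize(a[130:330,90:400],None,fx=2.5,fy=2.5))
```

```text
[ 495.30840863 -227.8279273   167.91695825] -6.8940427451269315 [-0.31280406 -0.24181437 -2.74138042] [-0.51  0.34  1.68  0.    1.12  1.18]
turn -0.0 shift [0.001 0.012 0.254]
```

View pics/w4c.png

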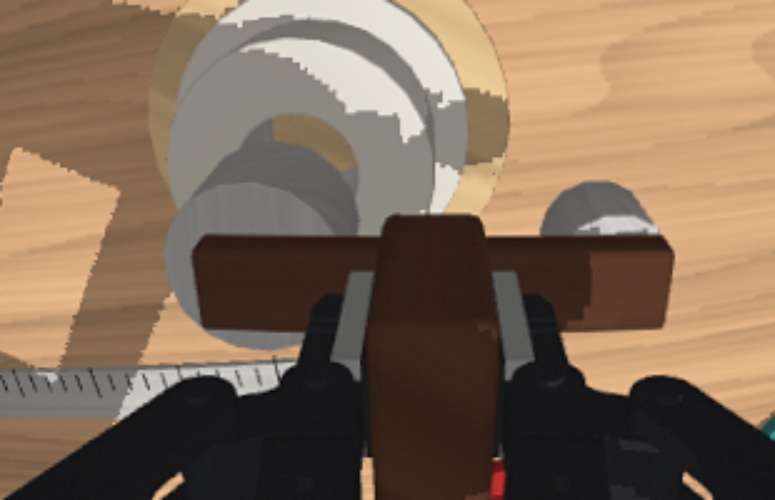

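The thick plug, foot edge around (275,160), overhangs the bore mouth as planned. Lowering gently.

{"fn": "carry_out", "kwargs": {"commands": [255,0,0.012,0.03,0,255,0,0,0.05,0,255,0,0,0.06,0,255,0,0,0.05,0,255,0,0,0.03,0,255,0,0,0.015,0,255,0,0,0,0,255,0,0,0,0,255,0,0,0,0]}}

```text
time: 12.17
eef_pos: [495.5, -230.0, 144.7]
tool_rot: [0.998, -0.06, 0.0, 0.0]
ft_force: [0.5, -0.2, -1.7]
width: 21.4
gripper_force: 59.4
```

{"fn": "carry_out", "kwargs": {"commands": [255,0,-0.009,0,0,255,0,0,0.01,0,255,0,0,0.01,0,255,0,0,0,0,255,0,0,0,0]}}

```text
time: 12.58
eef_pos: [495.3, -228.8, 142.5]
tool_rot: [0.998, -0.06, -0.0, -0.0]
ft_force: [-0.6, -0.3, -2.5]
width: 21.3
gripper_force: 59.4
```

{"fn": "carry_out", "kwargs": {"commands": [255,0,0,0.008,0,255,0,0,0,0,255,0,0,0,0,255,0,0,0,0]}}

```text
time: 12.92
eef_pos: [495.5, -229.0, 141.9]
tool_rot: [0.998, -0.06, 0.0, 0.0]
ft_force: [-0.2, -0.3, 0.4]
width: 21.3
gripper_force: 59.5
```

{"fn": "carry_out", "kwargs": {"commands": [255,0,0,0.005,0,255,0,0,0,0,255,0,0,0,0,255,0,0,0,0]}}

```text
time: 13.25
eef_pos: [495.5, -229.1, 141.9]
tool_rot: [0.998, -0.06, 0.0, 0.0]
ft_force: [-2.1, 0.4, 5.5]
width: 21.2
gripper_force: 60.2
```

No-go rests on the mouth with about 8 N and does not enter. Lifting and returning to the pad.

{"fn": "carry_out", "kwargs": {"commands": [255,0,0,0,0,255,0,0,0,0,255,0,0,0,0,255,0,0,-0.03,0,255,0,0,-0.08,0,255,0,0,-0.12,0,255,0,0,-0.12,0,255,0,0,-0.08,0,255,0,-0.1,-0.02,0,255,0.02,-0.2,0,0,255,0.03,-0.3,0,0,255,0.03,-0.3,0,0]}}

```text
time: 14.25
eef_pos: [513.9, -139.4, 185.9]
tool_rot: [0.998, -0.062, -0.0, -0.0]
ft_force: [0.3, 0.1, -2.7]
width: 21.3
gripper_force: 59.3
```

{"fn": "carry_out", "kwargs": {"commands": [255,0.03,-0.32,0,0,255,0.03,-0.32,0,0,255,0.03,-0.32,0,0,255,0.03,-0.32,0,0,255,0.03,-0.32,0,0,255,0.03,-0.32,0,0,255,0.03,-0.3,0,0,255,0.03,-0.25,0,0,255,0.02,-0.2,0,0,255,0,-0.1,0,0,255,0,0,0,0,255,0,0,0,0]}}

```text
time: 15.25
eef_pos: [572.6, 131.4, 185.7]
tool_rot: [0.998, -0.06, -0.001, 0.001]
ft_force: [0.2, 0.1, -2.3]
width: 21.4
gripper_force: 59.3
```

Run:
```python
from h import *
s=bot.observe(); print(s['eef_pos'],yaw(s),s['ft_force']); go(s,(570,138,77))
```

```text
[572.57346736 131.36361803 185.69949308] -6.8479960222955665 [ 0.16039426  0.06423453 -2.31116233]
turn -0.0 shift [-0.033 -0.063  1.087]
```

{"fn": "carry_out", "kwargs": {"commands": [255,-0.03,-0.06,0.05,0,255,0,0,0.15,0,255,0,0,0.2,0,255,0,0,0.2,0,255,0,0,0.2,0,255,0,0,0.15,0,255,0,0,0.08,0,255,0,0,0.04,0,255,0,0,0,0,255,0,0,0,0]}}

```text
time: 16.08
eef_pos: [571.6, 137.3, 79.7]
tool_rot: [0.998, -0.061, 0.0, -0.0]
ft_force: [-0.4, -0.2, -2.2]
width: 21.4
gripper_force: 59.2
```

{"fn": "carry_out", "kwargs": {"commands": [255,0,0,0.01,0,255,0,0,0.005,0,255,0,0,0,0,255,0,0,0,0]}}

```text
time: 16.42
eef_pos: [571.5, 137.7, 78.3]
tool_rot: [0.998, -0.06, 0.0, -0.0]
ft_force: [0.1, 0.2, -1.8]
width: 20.9
gripper_force: 59.2
```

{"fn": "carry_out", "kwargs": {"commands": [255,0,0,0.01,0,255,0,0,0.01,0,255,0,0,0,0,255,0,0,0,0]}}

```text
time: 16.75
eef_pos: [571.4, 137.7, 76.0]
tool_rot: [0.998, -0.06, 0.0, -0.0]
ft_force: [0.2, -0.5, 1.1]
width: 21.7
gripper_force: 59.5
```

{"fn": "carry_out", "kwargs": {"commands": [255,0,0,0.006,0,255,0,0,0,0,255,0,0,0,0]}}

```text
time: 17.0
eef_pos: [571.4, 137.7, 75.9]
tool_rot: [0.998, -0.06, 0.0, -0.0]
ft_force: [-1.7, 0.2, 5.1]
width: 21.4
gripper_force: 60.4
```

{"fn": "carry_out", "kwargs": {"commands": [200,0,0,-0.005,0,150,0,0,0,0,80,0,0,0,0,0,0,0,0,0,0,0,0,0,0,0,0,0,0,0,0,0,0,0,0,0,0,0,0,0,0,0,0,0,0,0,0,0,0,0]}}

```text
time: 17.83
eef_pos: [571.2, 137.7, 75.6]
tool_rot: [0.998, -0.06, -0.0, -0.0]
ft_force: [-0.1, -0.2, -0.7]
width: 85.3
gripper_force: 0.0
```

{"fn": "carry_out", "kwargs": {"commands": [0,0,0,-0.1,0,0,0,0,-0.2,0,0,0,0,-0.25,0,0,0,0,-0.25,0,0,0,0,-0.25,0,0,0,0,-0.2,0,0,0,0,-0.1,0,0,0,0,0,0,0,0,0,0,0]}}

```text
time: 18.58
eef_pos: [571.1, 137.6, 211.0]
tool_rot: [0.998, -0.06, 0.0, -0.0]
ft_force: [-0.4, -0.6, 0.6]
width: 85.6
gripper_force: 0.0
```

Run:
```python
from h import *
grab('wrist','w5.png')
```

```text
(no output)
```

View pics/w5.png

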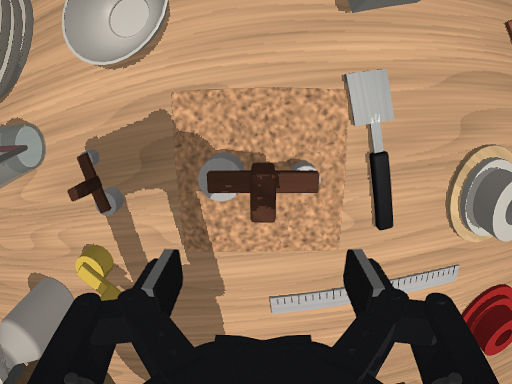

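The gauge stands upright on the pad, block at (263,190), with the gripper clear of it.

```bash
python3 -c "
from cell import bot
print(bot.close_job())"
```

```text
the job is handed in; nothing more can be done
None
```

The job is handed in: the go plug went fully home into the round base's bore and was drawn out, the no-go plug sat on the same mouth under about 8 N without entering, and the gauge now stands released on both plugs on the cork pad, with the square base never touched.

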